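# Pop the caddy's push latch and put the bottle opener away

## Robot

A 7-joint arm with a two-finger parallel gripper is mounted at the origin on the work surface. World frame = base frame: x ahead of the robot, y to its left, z up, the work surface at z = 0. Lengths are in m, angles in rad, forces in N, time in s.
With the tool pointing down it reaches from about 0.425 to 0.925 m from the base axis. Payload 6.8 kg.
Tool frame: the origin (TCP) lies on the front face of the gripper's body, between the roots of the fingers; the fingertips stand 73 mm ahead of it and the grasp point (between the pads) lies 54 mm ahead of it; z points along the fingers, x is the direction in which the jaws open and shut, and the axes are right-handed (so a half turn about z gives the same grasp; the last joint's range is limited). The gripper opens to 85 mm and grips with 20 to 120 N. Pads are 22 mm wide; open, the fingers measure 114 mm over their backs; the gripper's body (76 mm by 85 mm) begins 54 mm behind the grasp point. The pads swing forward as they close: fully open they stand 13 mm farther back than shut.
Start: joints at [-1.409, 0.477, 0.022, 1.555, -0.011, 1.109, -0.083], TCP at [0.18, 0.651, 0.304] pointing down, gripper open.
Joint ranges: [-2.96, 2.96], [-0.34, 2.1], [-1.41, 1.46], [0.24, 2.44], [-1.37, 4.51], [0.17, 1.92], [-2.96, 2.96]. Speed limits (rad/s): [2.39, 2.39, 3.14, 3.14, 3.14, 3.14, 3.14].

## Interface

Orientations are given as a unit quaternion [w, x, y, z].
In Python, from station import get_obs, read_camera, hand_in gives the robot as it stands. The module is installed in compiled form; this text tells all that it offers.
- The arm moves only by the shell command python3 -m creep 'ROWS' [FORCE]. ROWS is JSON, a list that holds one entry, the list of rows, each a list of 7 numbers: the turn, a rotation vector about the tool's x, y, z in rad, then the shift along the tool's x, y, z in m, then the finger opening in m, from 0 to 0.0854. A call has 1 to 20 rows; each row shifts and turns the pose as measured when the row begins, along the tool's axes as they then stand; what a row does not reach is not made up. A row lasts 1/12 s, in which the tool goes at most 41.7 mm and 7.16 degrees, less where a joint would pass 70% of its speed; a pose out of reach is approached as far as the arm can. A call is refused whole if a number of a shift passes 0.0417 or a number of a turn 0.125, either way. A call with a gripper value outside its range is refused whole. The fingers move at their own pace and stop on an object; FORCE is the grip in N (left out, the last holds). Time passes only in rows, so rows that do not move let the fingers close. It gives the time, the measured TCP pose, the force and the opening at its end, in the units of the state.
- get_obs(): the state, without advancing time (a new reading comes with each control period).
- read_camera(name): name is "scene" or "top" or "wrist"; returns a dict with "color" (384x512x3 uint8, red, green, blue), "range_z" (384x512 float32, m along the optical axis (not along the pixel's ray), 0 where there is no reading), "fovy" (degrees; the focal length in pixels is half the picture's height over the tangent of half this angle, whatever the lens; pixels are square), "cx", "cy" (the principal point, pixels), "rvec" (rotation vector, rad) and "tvec" (3), from world to camera coordinates, as OpenCV has them. Camera axes: x right, y down, z forward; pixel columns grow to the right and rows downward; lengths in m; the calibration is good to about 2 mm. A picture is of the moment at which its call begins.
- hand_in(): hands the job in, once; it reports no verdict.
The state is a dict: "t": time; "q": joint angles; "joint_vel": joint speeds; "joint_torque": joint torques, N m; "eef_pos": TCP position; "tool_rot": TCP orientation; "contact_force": force on the tool from outside, world axes, zero at the start; "torque": the same for the moment, N m; "gripper_width": opening from 0.0 (shut) to 1.0 (fully open).
Only numpy, scipy, OpenCV 4.12 (cv2) and the standard library are available. Lean on these libraries where they do the work, as an engineer would, in place of code of your own. Each camera call takes 0.05 s, during which the arm holds its last target.

## Task

Press the cream latch button on the teal caddy straight down, gently (never press on it or on the caddy with more than 15 N), until the lid is released, and let the lid spring fully open by itself without the robot ever touching the lid. Then pick up the bottle opener and lay it flat on the floor of the opened bin, leaving the lid standing open. Leave the other things on the cart where they are.

Things in the scene. Friction and masses are not known exactly. Their poses are not given: they have to be found in the camera images.
- caddy: Two-tier teal plastic stacking caddy, fixed, 210 (x) x 180 (y) mm, 166 mm high with the lid shut. Origin: centre of its underside on the cart; x points from the latch end (front, facing the robot) to the lid's hinge, z up. The lower tier is an open tray. The upper tier has a front deck (x -105 to -35 mm, top at z 160 mm) holding the latch button, and behind it the lidded bin.
- bin_floor (a point): Centre of the bin's inner floor, in the caddy's frame x +32.5, y 0, z 120 mm; axes as the caddy's. Inside, the bin is 135 (x) x 170 mm (y) and 40 mm deep to its open rim at caddy z 160 mm; walls 5 mm.
- latch (a point): Nominal centre of the top of the cream latch button at rest: caddy x -80, y 0, z 182 mm; axes as the caddy's. Fixed to the caddy, not to the button: the button's true rest height is up to 7 mm above or below this point, different at each start and not shown in these poses. Face 30 (x) x 40 mm (y). The lid's front edge is 44 mm behind its centre (+x of the caddy).
- latch_deck (a point): Point of the deck under the button's centre (caddy z 160 mm). The button goes straight down: 2 N to start it, 0.45 N more per mm, a little more when pressed fast. It lets the lid go somewhere from 5.5 to 9.5 mm down; 10 mm down it meets a rubber stop, 12 N more per mm. Its face stays above the deck. It springs back when let go. Over 15 N breaks the latch.
- lid (a joint): Angle of the sprung teal lid over the bin, rad: 0 shut and latched, 1.9 fully open, leaning back. Once let go it swings up by its spring within about 2 s and stays open. 141 (x) x 180 (y) x 6 mm, hinged at caddy x +105, z 163 mm. Its front edge sweeps a 141 mm arc up and away from the button: a gripper body that overhangs the lid is in its way.
- lid_front (a point): Middle of the lid's front edge, on its upper face; turns with the lid. Below it hangs a latch hook 20 mm wide (y), reaching 14 mm below the lid and up to 20 mm out past the edge; with the lid open the hook stands out on the front side at the top.
- opener: Bottle opener lying flat: black rubber-covered handle 66 long (x) x 24 wide (y) x 16 mm high with a flat steel head, 34 mm wide, at its +x end. Total length 100 mm: x -33 to +67 mm. Origin: centre of the handle's underside; x points along the handle to the head, z up. About 60 to 130 g. Grip it across the handle.
- ramekin: Clear glass ramekin, 76 mm diameter, 42 mm high, bystander. Origin: centre of its underside.
- salt_jar: Amber glass jar with steel cap, 54 mm diameter, 75 mm high, bystander. Origin: centre of its underside.
- spoon_rest: Round blue ceramic spoon rest, 110 mm diameter, 22 mm high, bystander. Origin: centre of its underside.
- mug: White mug, 80 mm diameter, 92 mm high, handle at +y, bystander. Origin: centre of its underside.
- trivet: Slatted wooden trivet 150 x 132 x 20 mm, bystander. Origin: centre of its underside.
Things that resemble listed ones, but are neither listed nor needed, are in the scene too. What is shaped like the opener but blue, brown or yellow is not meant.

How it is judged:
By the outcome, as a careful person would: the job done as asked, in the order asked, and still so for the second after the job is handed in, with the robot touching nothing.
It also fails if it takes over 61 s, if anything falls off the work surface, if the arm or the gripper's body presses on something with over 40 N, if the wrist force passes 120 N, or if a joint passes its speed limit or range.

## Working session

There is one attempt and no reset: what is moved stays moved. The work goes in short steps, Python scripts to look and compute and a shell command to move; the robot and the scene stay as the last step left them, time stands still between calls to the robot, and variables do not carry over. Pictures are saved under pics/ and viewed, and the job is handed in when it is done.

```bash
mkdir -p pics; cat > h.py <<'E'
import numpy as np, cv2
from station import get_obs, read_camera
def snap(n,f):
    c=read_camera(n); cv2.imwrite(f'pics/{f}.png',c['color'][:,:,::-1]); np.savez(f'{f}.npz',**c); return c
def load(f): return dict(np.load(f'{f}.npz'))
def K(c):
    f=c['color'].shape[0]/2/np.tan(np.radians(float(c['fovy']))/2); return f
def pts(c):
    f=K(c); z=c['range_z']; v,u=np.mgrid[:z.shape[0],:z.shape[1]]
    P=np.stack([(u-c['cx'])/f*z,(v-c['cy'])/f*z,z],-1)
    R=cv2.Rodrigues(np.array(c['rvec'],float))[0]
    return (P-np.array(c['tvec']).ravel())@R
def proj(c,p):
    R=cv2.Rodrigues(np.array(c['rvec'],float))[0]; q=np.atleast_2d(p)@R.T+np.array(c['tvec']).ravel(); f=K(c)
    return np.c_[q[:,0]/q[:,2]*f+c['cx'],q[:,1]/q[:,2]*f+c['cy']]
def ray(c,u,v,h):
    R=cv2.Rodrigues(np.array(c['rvec'],float))[0]; f=K(c); d=R.T@np.array([(u-c['cx'])/f,(v-c['cy'])/f,1]); o=-R.T@np.array(c['tvec']).ravel()
    return o+d*(h-o[2])/d[2]
E
python3 - <<'E'
from h import *
print(get_obs())
for n in ['scene','top','wrist']:
    c=snap(n,n+'0'); print(n,c['fovy'],c['cx'],c['cy'],c['rvec'],c['tvec'])
E
```

```text
{'t': 0.0, 'q': array([-1.40913497,  0.47782194,  0.02231503,  1.55642467, -0.01149278,
        1.10927695, -0.0830923 ]), 'joint_vel': array([-0.00048209, -0.00058817,  0.00032748,  0.00143451, -0.00062515,
       -0.00063327, -0.00018113]), 'joint_torque': array([-3.84538034e-04, -5.96440673e+01,  1.60731889e+00, -2.81200522e+01,
        1.23940801e-02,  9.39641468e-03,  6.59573004e-06]), 'eef_pos': array([0.17976141, 0.65016452, 0.30292177]), 'tool_rot': array([ 5.96074651e-04,  7.95753616e-01,  6.05619823e-01, -6.76346669e-04]), 'contact_force': array([-0.92211143,  0.28092068,  0.16921632]), 'torque': array([-0.07798822, -0.00451556, -0.03629408]), 'gripper_width': 1.0005361570630058}
scene 50.35880149214176 255.2184609463637 189.19271528086642 [ 2.10656486  1.20443337 -0.50882328] [-0.27933555 -0.25989266  1.55869881]
top 43.168903942973984 255.1178486084079 189.72700009491598 [ 2.14672962 -2.15441444  0.14941136] [0.01817444 0.57797012 1.34107656]
wrist 68.81285645776973 255.06853359188776 194.14594287976604 [-2.29162809 -1.74561257 -0.27077983] [-0.67305287 -0.03989201  0.37990492]
```

View pics/scene0.png

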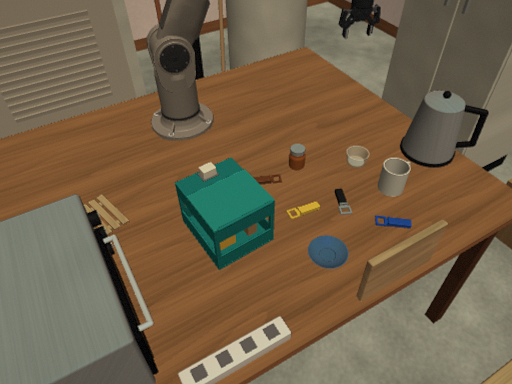

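View pics/top0.png

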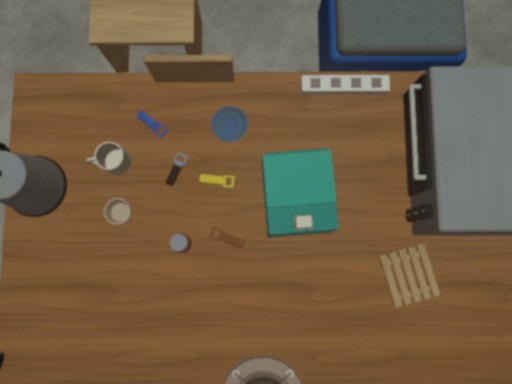

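View pics/wrist0.png

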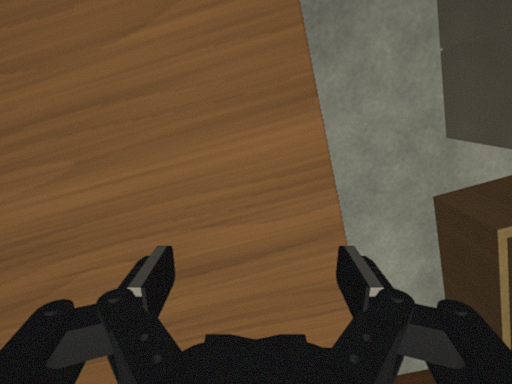

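Scene 0 shows the caddy with its button at top (304,222). The opener-shaped things in the top view are black (177,168), blue (152,124), yellow (217,181) and brown (227,238). Black rubber with a steel head is the one wanted. Next I'll crop in on it and measure.

```bash
python3 - <<'E'
from h import *
c=load('top0'); P=pts(c); im=c['color']; s=load('scene0'); Ps=pts(s)
a=cv2.resize(im[140:200,140:250],None,fx=6,fy=6,interpolation=cv2.INTER_CUBIC)
b=cv2.resize(s['color'][170:240,310:400],None,fx=5,fy=5,interpolation=cv2.INTER_CUBIC)
d=cv2.resize(im[140:245,250:350],None,fx=3,fy=3,interpolation=cv2.INTER_CUBIC)
cv=np.zeros((600,800,3),np.uint8)
cv[:240,:440]=cv2.resize(a,(440,240)); cv[245:595,:450]=b; cv[:315,480:780]=d
cv2.imwrite('pics/crop1.png',cv[:,:,::-1])
hsv=cv2.cvtColor(im,cv2.COLOR_RGB2HSV); hh,ss,vv=cv2.split(hsv)
def rep(n,m,lo,hi,hgt=None):
    q=P[m&(P[...,2]>lo)&(P[...,2]<hi)]
    print(n,len(q),q.mean(0).round(4),q.min(0).round(3),q.max(0).round(3)); return q
teal=(hh>75)&(hh<95)&(ss>120)
q=rep('teal top',teal,.13,.2)
for n,lo,hi in (('deck',.15,.1625),('lid',.1635,.18)): rep(n,teal,lo,hi)
mt=(teal&(P[...,2]>.145)).astype(np.uint8)
cn=max(cv2.findContours(mt,0,2)[0],key=cv2.contourArea); r=cv2.minAreaRect(cn); print(r)
bx=cv2.boxPoints(r); print(np.array([ray(c,*p,.163) for p in bx]).round(4))
m=np.zeros(im.shape[:2],bool); m[205:235,290:320]=1
cream=m&(ss<110)&(vv>120)
q=rep('button',cream,.16,.22); print(np.median(q,0))
# opener
m=np.zeros(im.shape[:2],bool); m[148:192,160:192]=1
blk=m&(vv<50); ys,xs=np.nonzero(blk); print('blk px',len(xs),xs.mean(),ys.mean())
r=cv2.minAreaRect(np.c_[xs,ys].astype(np.float32)); print(r)
print(np.array([ray(c,*p,.016) for p in cv2.boxPoints(r)]).round(4), ray(c,*r[0],.016))
print('depth', np.median(P[blk],0))
t=s['tvec']; ms=np.zeros(s['color'].shape[:2],bool); ms[180:220,325:360]=1
vs=s['color'].max(-1); b=ms&(vs<50); ys,xs=np.nonzero(b); print('scene',xs.mean(),ys.mean(),ray(s,xs.mean(),ys.mean(),.012),np.median(Ps[b],0))
E
```

```text
teal top 5132 [ 0.5605 -0.0978  0.1637] [ 0.447 -0.192  0.13 ] [ 0.666 -0.005  0.175]
deck 1670 [ 0.5126 -0.0997  0.1595] [ 0.447 -0.192  0.151] [ 0.666 -0.007  0.162]
lid 3005 [ 0.5869 -0.0976  0.1665] [ 0.449 -0.191  0.164] [ 0.665 -0.007  0.175]
((299.58428955078125, 191.55325317382812), (80.78192138671875, 68.30178833007812), 85.42607879638672)
[[ 0.6552 -0.0029  0.163 ]
 [ 0.6692 -0.1814  0.163 ]
 [ 0.4585 -0.1926  0.163 ]
 [ 0.4452 -0.0182  0.163 ]]
button 220 [ 0.4779 -0.1061  0.1833] [ 0.462 -0.13   0.16 ] [ 0.498 -0.086  0.194]
[ 0.47782852 -0.10624045  0.1855614 ]
blk px 22 173.3181818181818 173.77272727272728
((173.01031494140625, 174.72682189941406), (4.467523097991943, 16.550142288208008), 23.962491989135742)
[[0.6067 0.2699 0.016 ]
 [0.6512 0.2512 0.016 ]
 [0.6458 0.2393 0.016 ]
 [0.6013 0.2579 0.016 ]] [0.62619504 0.2546026  0.016     ]
depth [0.62854936 0.25386705 0.01511285]
scene 339.7169811320755 195.4245283018868 [0.6257508  0.26055309 0.012     ] [0.62874171 0.2574866  0.01686739]
```

View pics/crop1.png

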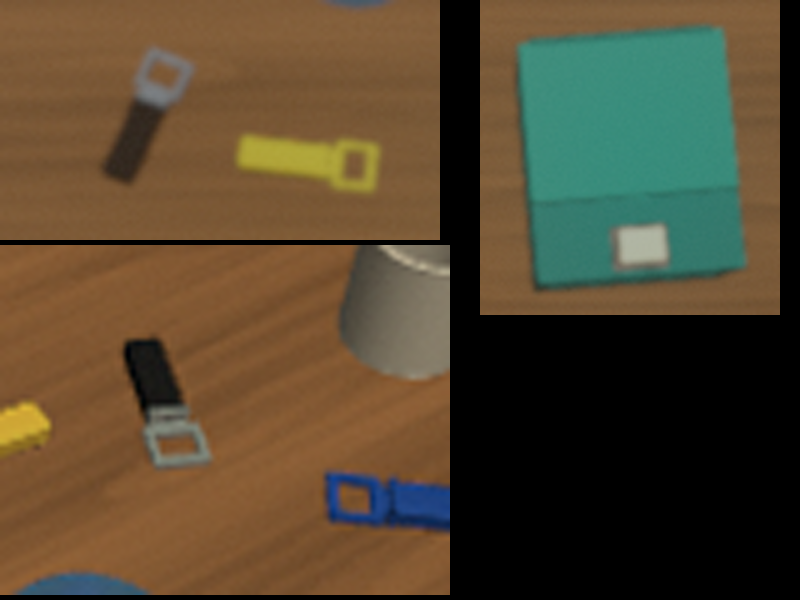

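The crop confirms it: the black handle with the steel head at top (177,168) is the opener, and the button is at top (304,222). Next I'll work out where the camera sits on the tool, how much room the kettle leaves, and a tighter opener pose.

```bash
python3 - <<'E'
from h import *
from scipy.spatial.transform import Rotation as Rn
o=get_obs(); w=load('wrist0'); R=cv2.Rodrigues(w['rvec'])[0]; cam=-R.T@w['tvec'].ravel()
q=o['tool_rot']; T=Rn.from_quat(np.r_[q[1:],q[0]]).as_matrix()
print('tool axes',T.round(3).tolist()); print('cam in tool',T.T@(cam-o['eef_pos']),'cam axes in tool (cols)',(T.T@R.T).round(2).tolist())
c=load('top0');P=pts(c);im=c['color']
k=P[(P[...,2]>.1)&(P[...,1]>.3)&(P[...,0]>.2)&(P[...,0]<.8)]; print('kettle',k.min(0),k.max(0))
s=load('scene0');Ps=pts(s); k=Ps[(Ps[...,2]>.12)&(Ps[...,1]>.3)&(Ps[...,1]<.9)&(Ps[...,0]>.2)&(Ps[...,0]<.9)]; print('kettle s',k.min(0),k.max(0))
m=np.zeros(im.shape[:2],bool); m[150:190,162:192]=1
v=im.max(-1).astype(int); hsv=cv2.cvtColor(im,cv2.COLOR_RGB2HSV)
print(v[150:190:2,162:192:2])
for th in (60,70,80):
  b=(m&(v<th)).astype(np.uint8); cn=max(cv2.findContours(b,0,1)[0],key=cv2.contourArea); r=cv2.minAreaRect(cn); print(th,r,ray(c,*r[0],.014),len(cn))
h=m&(hsv[...,1]<90)&(v>85); ys,xs=np.nonzero(h); print('head',len(xs),ray(c,xs.mean(),ys.mean(),.006), P[h].mean(0))
E
```

```text
tool axes [[0.266, 0.964, -0.0], [0.964, -0.266, -0.001], [-0.001, 0.0, -1.0]]
cam in tool [-0.00091844 -0.07852528 -0.06925516] cam axes in tool (cols) [[1.0, 0.0, -0.0], [-0.0, 0.95, 0.31], [0.0, -0.31, 0.95]]
kettle [0.52367975 0.58052967 0.10007469] [0.70481943 0.71857991 0.22730685]
kettle s [0.20011741 0.58621206 0.12007268] [0.71343184 0.7355159  0.39159889]
[[130 130 129 129 130 130 130 130 130 129 129 129 130 130 131]
 [127 126 126 127 125 126 125 126 124 124 126 127 125 125 127]
 [129 130 130 130 132 130 130 124 115 122 125 127 127 126 128]
 [128 128 128 129 129 129 128 121 119 126 124 118 122 123 129]
 [123 123 122 123 123 123 122 115 121 125 125 121 117 121 125]
 [122 122 122 122 121 121 119 120 122 122 122 121 112 119 119]
 [122 123 123 123 123 121 119 126 127 122 122 116 109 114 115]
 [119 117 119 117 118 109  90 110 121 125 114 109 114 116 116]
 [115 114 115 114 112  85  53  56  72  90 100 112 115 116 116]
 [117 117 116 118 111  69  51  50  50  67 109 117 119 120 119]
 [121 123 121 123 103  55  50  49  55  94 121 120 122 122 121]
 [121 120 122 117  81  51  51  52  66 1
[... 340 characters left out ...]
[121 119 102  78  60  61 105 122 121 122 123 123 122 122 122]
 [125 125 124 121 112 104 121 123 124 124 124 123 123 124 124]
 [122 124 122 121 122 122 120 120 120 120 120 119 117 119 119]]
60 ((172.88778686523438, 174.90975952148438), (6.4255595207214355, 18.78777503967285), 24.77513885498047) [0.62599786 0.2552888  0.014     ] 41
70 ((172.84146118164062, 174.92681884765625), (7.333518028259277, 19.695735931396484), 24.775142669677734) [0.62594798 0.25542264 0.014     ] 45
80 ((172.84144592285156, 174.9268341064453), (8.171634674072266, 20.533851623535156), 24.775142669677734) [0.62594793 0.25542269 0.014     ] 47
head 137 [0.67435895 0.23612371 0.006     ] [0.67402348 0.23584465 0.00776628]
```

```bash
python3 -m creep '[[[0,0,-0.113,0,0,-0.01,0.0],[0,0,-0.113,0,0,-0.01,0.0],[0,0,-0.113,0,0,-0.01,0.0],[0,0,0,-0.026,0.0132,0,0.0],[0,0,0,-0.026,0.0132,0,0.0],[0,0,0,-0.026,0.0132,0,0.0],[0,0,0,-0.026,0.0132,0,0.0],[0,0,0,-0.026,0.0132,0,0.0],[0,0,0,-0.026,0.0132,0,0.0],[0,0,0,-0.026,0.0132,0,0.0],[0,0,0,-0.026,0.0132,0,0.0],[0,0,0,-0.026,0.0132,0,0.0],[0,0,0,-0.026,0.0132,0,0.0],[0,0,0,0,0,0,0.0]]]'
```

```text
t: 1.32
eef_pos: [0.337, 0.3904, 0.3292]
tool_rot: [0.001, 0.674, 0.739, -0.005]
contact_force: [-0.7, -0.6, 0.7]
gripper_width: -0.003
```

```bash
python3 -m creep '[[[0,0,0,-0.03,0.0096,0,0.0],[0,0,0,-0.03,0.0096,0,0.0],[0,0,0,-0.03,0.0096,0,0.0],[0,0,0,-0.03,0.0096,0,0.0],[0,0,0,-0.03,0.0096,0,0.0],[0,0,0,-0.03,0.0096,0,0.0],[0,0,0,-0.03,0.0096,0,0.0],[0,0,0,-0.03,0.0096,0,0.0],[0,0,0,-0.03,0.0096,0,0.0],[0,0,0,-0.03,0.0096,0,0.0],[0,0,0.02,-0.026,-0.001,0,0.0],[0,0,0,-0.026,-0.001,0,0.0],[0,0,0,-0.026,-0.001,0,0.0],[0,0,0,-0.026,-0.001,0,0.0],[0,0,0,-0.026,-0.001,0,0.0],[0,0,0,-0.026,-0.001,0,0.0],[0,0,0,-0.026,-0.001,0,0.0],[0,0,0,0,0,0,0.0]]]'; python3 - <<'E'
from h import *
snap('wrist','wrist1'); print(get_obs())
E
```

```text
t: 2.82
eef_pos: [0.47, -0.1041, 0.3317]
tool_rot: [0.001, 0.682, 0.732, -0.005]
contact_force: [0.1, -0.0, 0.4]
gripper_width: -0.001
{'t': 2.8667, 'q': array([-0.34729774,  0.12428686,  0.47128306,  1.99507543, -0.0550379 ,
        1.0410933 ,  1.79190364]), 'joint_vel': array([-0.03627729, -0.00285906, -0.05768403,  0.00727954, -0.01196112,
        0.00357147, -0.03770485]), 'joint_torque': array([ 9.44780968e-01, -3.09478283e+01,  2.66758002e+00, -2.71818155e+01,
        1.62985716e-01, -2.37637851e-02,  3.39736640e-01]), 'eef_pos': array([ 0.47010101, -0.10184213,  0.33147686]), 'tool_rot': array([ 6.66664004e-04,  6.81127630e-01,  7.32147530e-01, -4.96998267e-03]), 'contact_force': array([ 0.19125902, -0.01242666,  0.0022935 ]), 'torque': array([ 0.02155949,  0.03714045, -0.00313905]), 'gripper_width': 0.003214556590799424}
```

View pics/wrist1.png

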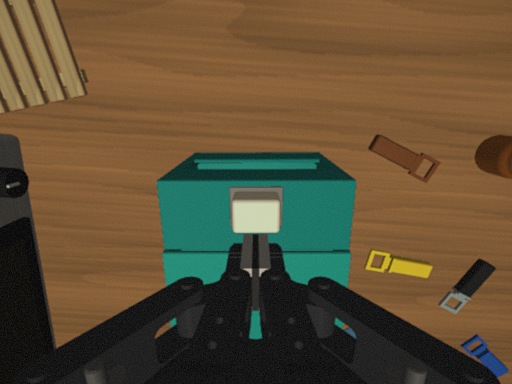

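```bash
python3 - <<'E'
from h import *
c=load('wrist1'); P=pts(c); hsv=cv2.cvtColor(c['color'],cv2.COLOR_RGB2HSV)
m=(hsv[...,1]<80)&(hsv[...,2]>190); m[:170]=0;m[240:]=0;m[:,:215]=0;m[:,300:]=0
q=P[m]; print(len(q),np.median(q,0),q.min(0),q.max(0))
ys,xs=np.nonzero(m); print(xs.min(),xs.max(),ys.min(),ys.max())
for a in ((xs.min(),ys.min()),(xs.max()+1,ys.min()),(xs.mean(),ys.max()+1)): print(ray(c,*a,.186))
t=(hsv[...,0]>75)&(hsv[...,0]<95)&(hsv[...,1]>100)
for (u,v) in((200,220),(320,220),(200,270),(180,270)): print(u,v,P[v,u])
print('tip px',proj(c,get_obs()['eef_pos']+[0,0,-.073]))
E
```

```text
1334 [ 0.47853667 -0.10542658  0.18629865] [ 0.391774   -0.12430164  0.18411182] [ 0.49379504 -0.08646175  0.40154319]
233 278 202 231
[ 0.46747305 -0.12442572  0.186     ]
[ 0.4646856  -0.08712821  0.186     ]
[ 0.49274434 -0.10431945  0.186     ]
200 220 [ 0.49688435 -0.15617061  0.15940394]
320 220 [ 0.48822565 -0.04479921  0.16001086]
200 270 [ 0.54570427 -0.15412457  0.16673199]
180 270 [ 0.54703874 -0.1732941   0.16697202]
tip px [[261.49343113 250.56390606]]
```

```bash
python3 -m creep '[[[0,0,0,-0.002,0.0012,0.01,0.0],[0,0,0,-0.002,0.0012,0.01,0.0],[0,0,0,0,0,0.01,0.0],[0,0,0,0,0,0.01,0.0],[0,0,0,0,0,0.01,0.0],[0,0,0,0,0,0.01,0.0],[0,0,0,0,0,0,0.0],[0,0,0,0,0,0,0.0]]]'
```

```text
t: 3.53
eef_pos: [0.4722, -0.0985, 0.2621]
tool_rot: [-0.002, 0.677, 0.736, -0.006]
contact_force: [-0.2, -0.2, 1.2]
gripper_width: 0.0
```

```bash
python3 -m creep '[[[0,0,0,-0.004,0,-0.001,0.0],[0,0,0,-0.003,0,0,0.0],[0,0,0,0,0,0,0.0]]]';python3 -m creep '[[[0,0,0,0,0,0,0.0],[0,0,0,0,0,0,0.0]]]'
```

```text
t: 3.78
eef_pos: [0.4732, -0.1046, 0.2631]
tool_rot: [-0.002, 0.676, 0.737, -0.006]
contact_force: [0.2, 0.1, 0.2]
gripper_width: 0.003
t: 3.95
eef_pos: [0.4737, -0.105, 0.2639]
tool_rot: [-0.002, 0.676, 0.737, -0.006]
contact_force: [-0.0, 0.2, 0.0]
gripper_width: 0.001
```

```bash
for i in 1; do :; done; python3 -m creep '[[[0,0,0,0,-0.001,0.0015,0.0],[0,0,0,0,0,0.0015,0.0],[0,0,0,0,0,0.0015,0.0]]]';python3 -m creep '[[[0,0,0,0,0,0.001,0.0],[0,0,0,0,0,0.001,0.0]]]'
```

```text
t: 4.2
eef_pos: [0.4731, -0.1052, 0.2601]
tool_rot: [-0.001, 0.676, 0.737, -0.005]
contact_force: [-0.4, 0.7, 0.7]
gripper_width: 0.003
t: 4.37
eef_pos: [0.473, -0.1053, 0.2581]
tool_rot: [-0.001, 0.676, 0.737, -0.005]
contact_force: [-1.8, 0.3, 3.2]
gripper_width: -0.002
```

```bash
python3 -m creep '[[[0,0,0,0,0,0.001,0.0],[0,0,0,0,0,0.001,0.0]]]'
```

```text
t: 4.53
eef_pos: [0.4731, -0.1053, 0.2562]
tool_rot: [-0.001, 0.676, 0.737, -0.005]
contact_force: [-2.4, -0.2, 4.9]
gripper_width: -0.002
```

```bash
python3 -m creep '[[[0,0,0,0,0,0.001,0.0],[0,0,0,0,0,0.001,0.0]]]'
```

```text
t: 4.7
eef_pos: [0.473, -0.1053, 0.2543]
tool_rot: [-0.001, 0.676, 0.737, -0.004]
contact_force: [-1.9, 0.9, 5.6]
gripper_width: -0.0
```

```bash
python3 -m creep '[[[0,0,0,0,0,0.001,0.0],[0,0,0,0,0,0.0005,0.0]]]'; python3 - <<'E'
from h import *
P=pts(snap('scene','s2')); print(get_obs()['contact_force'])
E
```

```text
t: 4.87
eef_pos: [0.4731, -0.1053, 0.2528]
tool_rot: [-0.001, 0.676, 0.737, -0.004]
contact_force: [-2.1, 0.3, 4.8]
gripper_width: 0.001
[-1.30021521 -0.4058156   2.57504719]
```

View pics/s2.png

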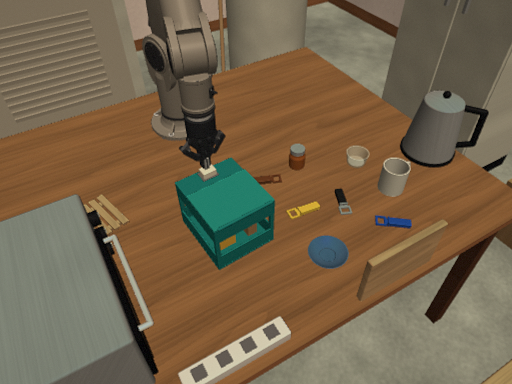

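Scene s2: the fingers are on the button at (207,170) and the lid is still shut. I'll keep pressing.

```bash
python3 -m creep '[[[0,0,0,0,0,0.001,0.0],[0,0,0,0,0,0.0005,0.0]]]'; python3 - <<'E'
from h import *
P=pts(snap('scene','s3')); o=get_obs();print(o['contact_force'],o['eef_pos'],P[190:250:10,225])
E
```

```text
t: 5.08
eef_pos: [0.473, -0.1053, 0.2513]
tool_rot: [-0.001, 0.676, 0.737, -0.004]
contact_force: [-2.8, 0.8, 5.7]
gripper_width: -0.003
[-1.40076885  0.51007739  5.32046046] [ 0.47308222 -0.1053227   0.25124381] [[ 0.58350264 -0.1016125   0.18900235]
 [ 0.60813045 -0.11479926  0.18187461]
 [ 0.63172518 -0.127472    0.17451776]
 [ 0.65879038 -0.14152882  0.17255439]
 [ 0.67010893 -0.14893842  0.15107362]
 [ 0.62090145 -0.1315449   0.04449301]]
```

The lid has started to rise, so I'll hold still.

```bash
python3 -m creep '[[[0,0,0,0,0,0,0.0],[0,0,0,0,0,0,0.0],[0,0,0,0,0,0,0.0],[0,0,0,0,0,0,0.0],[0,0,0,0,0,0,0.0],[0,0,0,0,0,0,0.0],[0,0,0,0,0,0,0.0],[0,0,0,0,0,0,0.0],[0,0,0,0,0,0,0.0],[0,0,0,0,0,0,0.0],[0,0,0,0,0,0,0.0],[0,0,0,0,0,0,0.0]]]'; python3 - <<'E'
from h import *
snap('scene','s4')
E
```

```text
t: 6.13
eef_pos: [0.4731, -0.1054, 0.2515]
tool_rot: [-0.001, 0.676, 0.737, -0.004]
contact_force: [-1.9, 0.3, 4.3]
gripper_width: -0.0
```

View pics/s4.png

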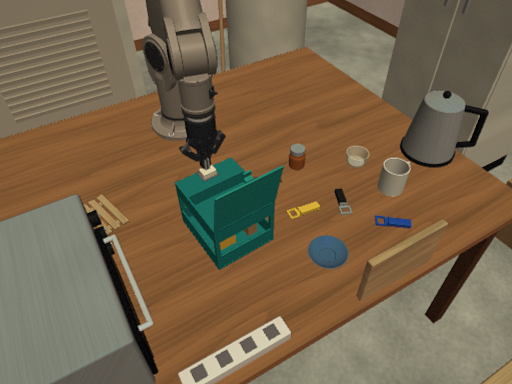

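```bash
python3 -m creep '[[[0,0,0,0,0,0,0.0],[0,0,0,0,0,0,0.0],[0,0,0,0,0,0,0.0],[0,0,0,0,0,0,0.0],[0,0,0,0,0,0,0.0],[0,0,0,0,0,0,0.0],[0,0,0,0,0,0,0.0],[0,0,0,0,0,0,0.0],[0,0,0,0,0,-0.002,0.0],[0,0,0,0,0,-0.004,0.0],[0,0,0,0,0,-0.006,0.0],[0,0,0,0,0,-0.01,0.0],[0,0,0,0,0,-0.015,0.0],[0,0,0,0,0,-0.02,0.0],[0,0,0,0,0,-0.02,0.0],[0,0,0,0,0,0,0.0]]]'
```

```text
t: 7.52
eef_pos: [0.4731, -0.1052, 0.3333]
tool_rot: [-0.002, 0.676, 0.737, -0.005]
contact_force: [1.2, -0.1, 0.0]
gripper_width: -0.0
```

```bash
python3 -m creep '[[[0,0,0,0.031,0.004,0,0.06],[0,0,0,0.031,0.004,0,0.06],[0,0,0,0.031,0.004,0,0.06],[0,0,0,0.031,0.004,0,0.06],[0,0,0,0.031,0.004,0,0.06],[0,0,0,0.031,0.004,0,0.06],[0,0,0,0.031,0.004,0,0.06],[0,0,0,0.031,0.004,0,0.06],[0,0,0.122,0,0,0,0.06],[0,0,0.122,0,0,0,0.06],[0,0,0.122,0,0,0,0.06],[0,0,0.122,0,0,0,0.06],[0,0,0,0,0,0,0.06]]]'; python3 - <<'E'
from h import *
snap('scene','s5')
E
```

```text
t: 8.6
eef_pos: [0.4837, 0.1566, 0.3354]
tool_rot: [0.002, 0.841, 0.542, -0.003]
contact_force: [0.9, -0.7, 0.3]
gripper_width: 0.701
```

View pics/s5.png

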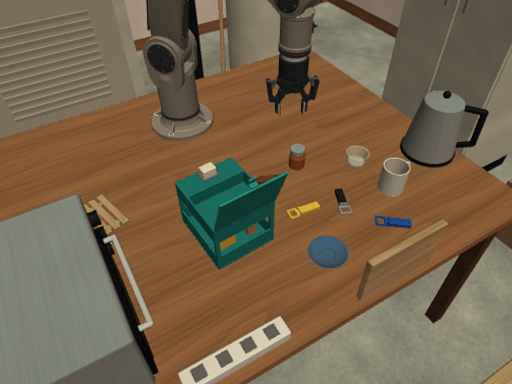

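s5: the lid is leaning back, fully open, at (250,205). Now to the opener.

```bash
python3 -m creep '[[[0,0,0,0.024,0.0148,0.008,0.06],[0,0,0,0.024,0.0148,0.01,0.06],[0,0,0,0.024,0.0148,0.012,0.06],[0,0,0,0.024,0.0148,0.012,0.06],[0,0,0,0.024,0.0148,0.012,0.06],[0,0,0,0.024,0.0148,0.008,0.06],[0,0,0,0,0,0,0.06],[0,0,0,0,0,0,0.06]]]'; python3 - <<'E'
from h import *
c=snap('wrist','w6'); o=get_obs(); print(o['eef_pos'],o['tool_rot'],o['joint_vel'].round(3))
print(proj(c,[[.626,.255,.014],[.674,.236,.006]]))
E
```

```text
t: 9.32
eef_pos: [0.6277, 0.2548, 0.2691]
tool_rot: [0.001, 0.83, 0.558, -0.003]
contact_force: [-0.3, 0.0, -0.1]
gripper_width: 0.701
[0.62730501 0.25507358 0.26905083] [ 3.74981536e-04  8.29857995e-01  5.57969138e-01 -2.45116772e-03] [-0.006 -0.037  0.004  0.03  -0.001  0.005 -0.022]
[[256.55640283 172.51328411]
 [256.8744996  210.75364386]]
```

View pics/w6.png

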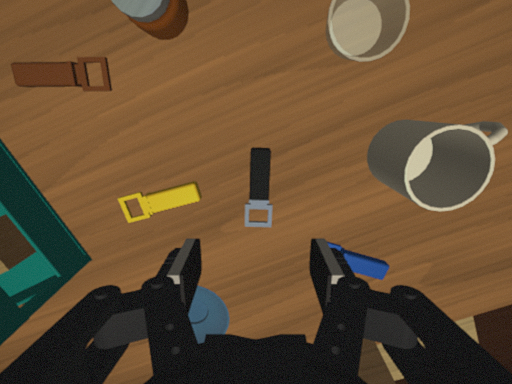

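w6: the black handle is at (260,175) with its steel head at (258,213), almost lined up with the jaws' mid-plane. Nothing stands between the jaws and it.

```bash
python3 - <<'E'
from h import *
c=load('w6'); P=pts(c); v=c['color'].max(-1)
m=np.zeros(v.shape,np.uint8); m[140:205,240:280]=(v[140:205,240:280]<60)
cn=max(cv2.findContours(m,0,1)[0],key=cv2.contourArea); r=cv2.minAreaRect(cn); print(r)
bx=cv2.boxPoints(r); W=np.array([ray(c,*p,.014) for p in bx]); print(W.round(4), W.mean(0))
q=P[m>0]; print(np.median(q,0))
hs=cv2.cvtColor(c['color'],cv2.COLOR_RGB2HSV); n=np.zeros(v.shape,bool); n[200:230,240:280]=(hs[200:230,240:280,1]<70); ys,xs=np.nonzero(n); h=ray(c,xs.mean(),ys.mean(),.006);print('head',h)
d=h-W.mean(0); print('dir',np.degrees(np.arctan2(d[1],d[0])))
e=W[np.argsort(W[:,0])]; d=e[2:].mean(0)-e[:2].mean(0); print('dir handle',np.degrees(np.arctan2(d[1],d[0])),np.linalg.norm(d))
E
```

```text
((259.28143310546875, 173.30824279785156), (19.479887008666992, 51.35606384277344), 2.6025619506835938)
[[0.6524 0.2335 0.014 ]
 [0.5957 0.26   0.014 ]
 [0.6051 0.2804 0.014 ]
 [0.6624 0.2552 0.014 ]] [0.62892596 0.25727005 0.014     ]
[0.62743403 0.25809234 0.01544714]
head [0.67707257 0.2366103  0.006     ]
dir -23.22420467567702
dir handle -24.410462481157502 0.06256298851299809
```

```bash
python3 -m creep '[[[0,0,0.027,0.001,0.002,0.015,0.06],[0,0,0,0.001,0.002,0.02,0.06],[0,0,0,0,0,0.02,0.06],[0,0,0,0,0,0.02,0.06],[0,0,0,0,0,0.02,0.06],[0,0,0,0,0,0.02,0.06],[0,0,0,0,0,0.02,0.06],[0,0,0,0,0,0.015,0.06],[0,0,0,0,0,0.01,0.06],[0,0,0,0,0,0.005,0.06],[0,0,0,0,0,0,0.06],[0,0,0,0,0,0,0.06]]]' 40; python3 - <<'E'
from h import *
c=snap('wrist','w7'); print(get_obs()['eef_pos'],get_obs()['tool_rot'])
E
```

```text
t: 10.37
eef_pos: [0.6289, 0.2473, 0.1097]
tool_rot: [0.001, 0.834, 0.552, 0.003]
contact_force: [0.8, 0.1, -0.3]
gripper_width: 0.705
[0.62909277 0.24732192 0.11000059] [7.99631909e-04 8.33951300e-01 5.51829709e-01 2.92605467e-03]
```

View pics/w7.png

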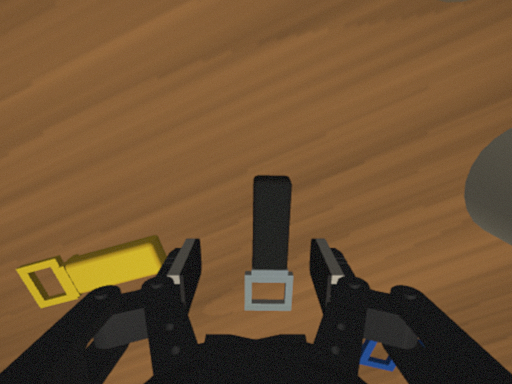

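```bash
python3 -m creep '[[[0,0,0.01,0.0045,0,0.005,0.05],[0,0,0,0.004,0,0.008,0.05],[0,0,0,0,0,0.007,0.05],[0,0,0,0,0,0,0.05],[0,0,0,0,0,0,0.05]]]' 40
```

```text
t: 10.83
eef_pos: [0.6348, 0.2575, 0.0914]
tool_rot: [0.001, 0.837, 0.548, 0.006]
contact_force: [0.5, -0.1, -0.6]
gripper_width: 0.586
```

```bash
python3 -m creep '[[[0,0,0,-0.003,-0.002,0.005,0.05],[0,0,0,0,0,0.005,0.05],[0,0,0,0,0,0.003,0.05],[0,0,0,0,0,0,0.05],[0,0,0,0,0,0,0.05]]]' 40;  python3 - <<'E'
from h import *
c=snap('wrist','w8'); print(get_obs()['eef_pos'],get_obs()['contact_force'])
E
```

```text
t: 11.25
eef_pos: [0.6312, 0.255, 0.0765]
tool_rot: [0.001, 0.837, 0.548, 0.005]
contact_force: [-0.0, -0.0, -0.2]
gripper_width: 0.587
[0.63113065 0.25495763 0.07646469] [-0.43792793  0.92013406  0.38447631]
```

View pics/w8.png

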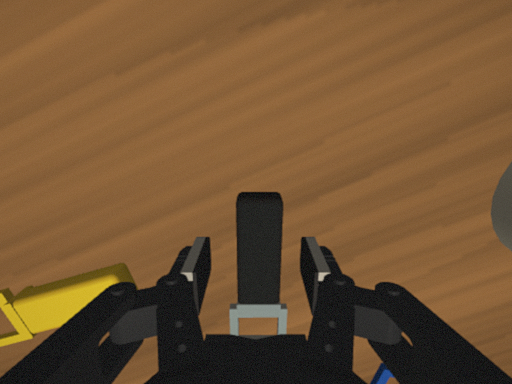

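w8: the handle at (259,245) is centred between the pads at (205,265) and (308,265). I'll close and lift a little.

```bash
python3 -m creep '[[[0,0,0,0,0,0,0.03],[0,0,0,0,0,0,0.02],[0,0,0,0,0,0,0.015],[0,0,0,0,0,0,0.015],[0,0,0,0,0,0,0.015],[0,0,0,0,0,0,0.015],[0,0,0,0,0,0,0.015]]]' 45;  python3 -m creep '[[[0,0,0,0,0,-0.005,0.015],[0,0,0,0,0,-0.01,0.015],[0,0,0,0,0,-0.015,0.015],[0,0,0,0,0,-0.02,0.015],[0,0,0,0,0,0,0.015],[0,0,0,0,0,0,0.015]]]'; python3 - <<'E'
from h import *
c=snap('wrist','w9')
E
```

```text
t: 11.88
eef_pos: [0.6315, 0.255, 0.0771]
tool_rot: [0.001, 0.837, 0.548, 0.006]
contact_force: [0.4, 0.1, -1.2]
gripper_width: 0.267
t: 12.38
eef_pos: [0.6308, 0.2546, 0.1325]
tool_rot: [0.001, 0.837, 0.548, 0.006]
contact_force: [-0.6, 0.2, -1.6]
gripper_width: 0.267
```

View pics/w9.png

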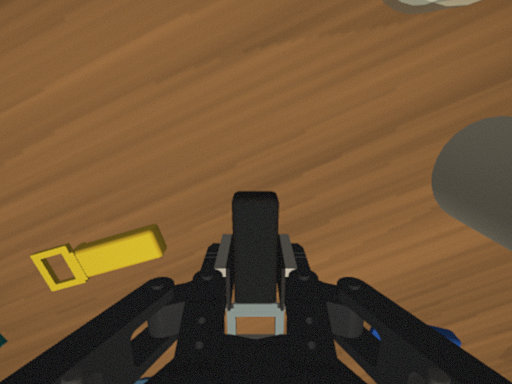

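w9: the opener is held level between the pads and clear of the table. Next: lift, move and turn.

```bash
python3 -m creep '[[[0,0,0,0,0,-0.02,0.015],[0,0,0,0,0,-0.03,0.015],[0,0,0,0,0,-0.035,0.015],[0,0,0,0,0,-0.035,0.015],[0,0,0,0,0,-0.035,0.015],[0,0,0,0,0,-0.03,0.015],[0,0,0,-0.02,-0.002,-0.01,0.015],[0,0,0,-0.028,-0.002,0,0.015],[0,0,0,-0.028,-0.002,0,0.015],[0,0,0,-0.028,-0.002,0,0.015],[0,0,0,-0.028,-0.002,0,0.015],[0,0,0,-0.02,-0.002,0,0.015],[0,0,-0.08,0,0,0,0.015],[0,0,-0.12,0,0,0,0.015],[0,0,-0.12,0,0,0,0.015],[0,0,-0.12,0,0,0,0.015],[0,0,-0.04,0,0,0,0.015],[0,0,0,0,0,0,0.015]]]'
```

```text
t: 13.93
eef_pos: [0.549, 0.111, 0.3293]
tool_rot: [-0.0, 0.675, 0.738, 0.0]
contact_force: [0.3, 1.0, -1.4]
gripper_width: 0.266
```

```bash
python3 -m creep '[[[0,0,0.015,-0.018,0.001,0,0.015],[0,0,0,-0.025,0.001,0,0.015],[0,0,0,-0.03,0.001,0,0.015],[0,0,0,-0.03,0.001,0,0.015],[0,0,0,-0.03,0.001,0,0.015],[0,0,0,-0.03,0.001,0,0.015],[0,0,0,-0.025,0.001,0,0.015],[0,0,0,-0.01,0.001,0,0.015],[0,0,0,0,0,0,0.015],[0,0,0,0,0,0,0.015]]]'; python3 - <<'E'
from h import *
snap('wrist','w10');snap('scene','s10');c=snap('top','t10');o=get_obs();print(o['eef_pos'],o['tool_rot'])
P=pts(c); print([P[v,u].round(3) for v,u in ((180,280),(180,300),(180,320),(190,285))])
E
```

```text
t: 14.77
eef_pos: [0.5698, -0.0982, 0.3261]
tool_rot: [-0.001, 0.687, 0.727, -0.002]
contact_force: [-0.0, 0.7, -2.4]
gripper_width: 0.265
[ 0.57000375 -0.09606561  0.32620382] [-0.00141787  0.6853052   0.72825325 -0.0014032 ]
[array([ 0.556, -0.038,  0.35 ]), array([ 0.509, -0.054,  0.65 ]), array([ 0.507, -0.084,  0.664]), array([ 0.566, -0.064,  0.119])]
```

View pics/w10.png

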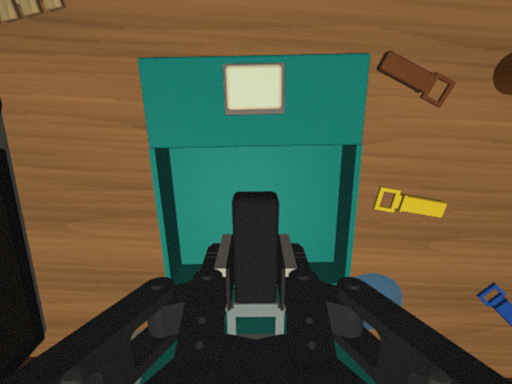

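View pics/s10.png

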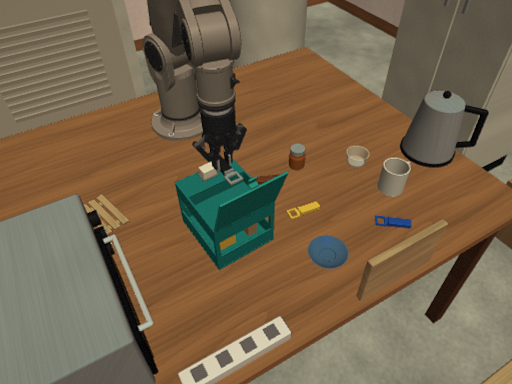

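View pics/t10.png

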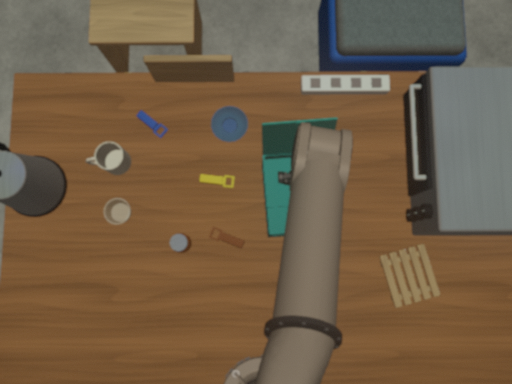

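w10: the bin spans columns 157–358, centred on the gripper, with its front edge at row 146 and the button at (254,88). s10: the lid is open, clear of the arm. I'll lower partway and check the bin edge.

```bash
python3 - <<'E'
from h import *
c=load('w10'); 
for u,v,h in((152,146,.16),(358,146,.16),(254,88,.186)): print(ray(c,u,v,h).round(4))
E
python3 -m creep '[[[0,0,0,0,0.003,0.01,0.015],[0,0,0,0,0.002,0.015,0.015],[0,0,0,0,0,0.015,0.015],[0,0,0,0,0,0.01,0.015],[0,0,0,0,0,0,0.015],[0,0,0,0,0,0,0.015]]]'
```

```text
[ 0.5286 -0.1879  0.16  ]
[ 0.5187 -0.0158  0.16  ]
[ 0.4797 -0.1049  0.186 ]
t: 15.42
eef_pos: [0.5765, -0.0862, 0.272]
tool_rot: [-0.002, 0.681, 0.733, 0.0]
contact_force: [0.1, -0.3, -1.7]
gripper_width: 0.27
```

```bash
python3 -m creep '[[[0,0,0,-0.006,-0.0005,0.008,0.015],[0,0,0,-0.006,-0.0005,0.01,0.015],[0,0,0,0,0,0.01,0.015],[0,0,0,0,0,0.006,0.015],[0,0,0,0,0,0,0.015],[0,0,0,0,0,0,0.015]]]'
```

```text
t: 15.92
eef_pos: [0.577, -0.0992, 0.2354]
tool_rot: [-0.002, 0.68, 0.733, 0.001]
contact_force: [-0.8, 0.3, -0.5]
gripper_width: 0.265
```

```bash
python3 -m creep '[[[0,0,0,0,0,0.006,0.015],[0,0,0,0,0,0.008,0.015],[0,0,0,0,0,0.008,0.015],[0,0,0,0,0,0.006,0.015],[0,0,0,0,0,0,0.015],[0,0,0,0,0,0,0.015]]]'
```

```text
t: 16.42
eef_pos: [0.5773, -0.0989, 0.2048]
tool_rot: [-0.001, 0.68, 0.733, 0.001]
contact_force: [-0.3, -0.8, -1.5]
gripper_width: 0.263
```

```bash
python3 -m creep '[[[0,0,0,0,0,0.002,0.015],[0,0,0,0,0,0.002,0.015],[0,0,0,0,0,0.001,0.015],[0,0,0,0,0,0,0.015]]]'; python3 -m creep '[[[0,0,0,0,0,0.001,0.015],[0,0,0,0,0,0,0.015]]]'
```

```text
t: 16.75
eef_pos: [0.5776, -0.0988, 0.1996]
tool_rot: [-0.001, 0.68, 0.733, 0.001]
contact_force: [0.3, -0.3, -0.8]
gripper_width: 0.264
t: 16.92
eef_pos: [0.5778, -0.0988, 0.1989]
tool_rot: [-0.001, 0.68, 0.733, 0.002]
contact_force: [-1.1, 0.3, -0.6]
gripper_width: 0.263
```

```bash
python3 -m creep '[[[0,0,0,0,0,0.001,0.015],[0,0,0,0,0,0,0.015]]]'; python3 -m creep '[[[0,0,0,0,0,0.0007,0.015],[0,0,0,0,0,0,0.015]]]'; python3 - <<'E'
from h import *
snap('wrist','w11')
E
```

```text
t: 17.08
eef_pos: [0.578, -0.0988, 0.198]
tool_rot: [-0.001, 0.68, 0.733, 0.002]
contact_force: [-0.7, 0.1, -0.6]
gripper_width: 0.263
t: 17.25
eef_pos: [0.5781, -0.0988, 0.1974]
tool_rot: [-0.001, 0.68, 0.733, 0.002]
contact_force: [0.6, 0.0, -0.7]
gripper_width: 0.263
```

View pics/w11.png

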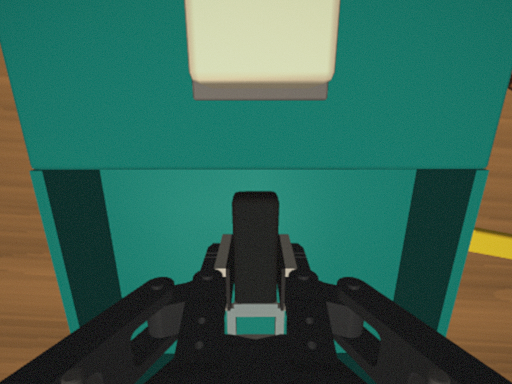

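w11: the opener sits centred in the bin at (256,250), just above the floor. One more small step down, then let go.

```bash
python3 -m creep '[[[0,0,0,0,0,0.0007,0.015],[0,0,0,0,0,0,0.015]]]'; python3 -m creep '[[[0,0,0,0,0,0,0.026],[0,0,0,0,0,0,0.03],[0,0,0,0,0,0,0.035],[0,0,0,0,0,0,0.045],[0,0,0,0,0,0,0.05],[0,0,0,0,0,0,0.05]]]';python3 -m creep '[[[0,0,0,0,0,-0.004,0.05],[0,0,0,0,0,-0.008,0.05],[0,0,0,0,0,-0.015,0.05],[0,0,0,0,0,-0.02,0.05],[0,0,0,0,0,-0.03,0.05],[0,0,0,0,0,-0.03,0.05],[0,0,0,0,0,-0.02,0.05],[0,0,0,0,0,0,0.05]]]'; python3 - <<'E'
from h import *
snap('wrist','w12'); snap('scene','s12')
E
```

```text
t: 17.47
eef_pos: [0.5782, -0.0989, 0.1972]
tool_rot: [-0.001, 0.68, 0.733, 0.002]
contact_force: [-0.7, -0.1, -1.4]
gripper_width: 0.268
t: 17.97
eef_pos: [0.5788, -0.099, 0.1975]
tool_rot: [0.0, 0.68, 0.733, 0.002]
contact_force: [-0.3, -0.6, 0.3]
gripper_width: 0.588
t: 18.63
eef_pos: [0.5773, -0.0999, 0.3327]
tool_rot: [-0.001, 0.681, 0.733, 0.001]
contact_force: [0.7, 0.0, 0.9]
gripper_width: 0.588
```

View pics/w12.png

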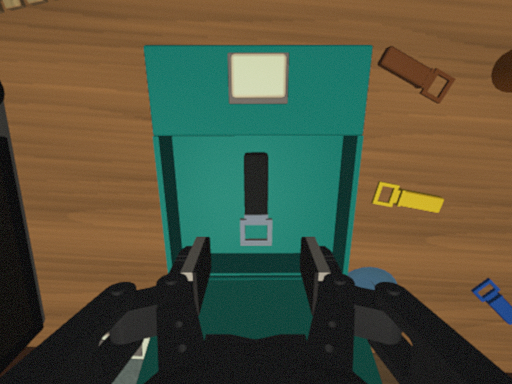

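View pics/s12.png

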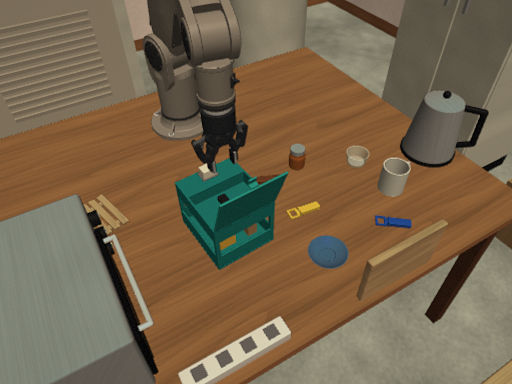

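w12: the opener lies in the bin, handle at (256,182) and head at (256,232), clear of the walls. s12: the lid is open and everything else is where it was. Last check is depth.

```bash
python3 - <<'E'
from h import *
c=load('w12');P=pts(c)
for u,v in((256,160),(256,182),(256,205),(256,218),(210,180),(256,243)): print(u,v,P[v-2:v+3,u-2:u+3].reshape(-1,3).mean(0).round(4))
s=load('s12');Q=pts(s)
for u,v in((284,176),(225,214),(250,205)):print(Q[v,u].round(3))
a=load('s10')
d=np.abs(load('scene0')['color'].astype(int)-s['color']).max(-1)
for n,(u,v) in dict(jar=(297,157),ram=(357,156),mug=(394,177),rest=(328,252),yel=(303,210),blue=(393,222),triv=(108,212)).items(): print(n,(d[v-14:v+14,u-14:u+14]>50).mean().round(3))
E
```

```text
256 160 [ 0.5497 -0.1013  0.1356]
256 182 [ 0.5715 -0.0996  0.1358]
256 205 [ 0.5916 -0.0982  0.1463]
256 218 [ 0.6106 -0.0967  0.1336]
210 180 [ 0.5773 -0.1471  0.1195]
256 243 [ 0.6409 -0.0944  0.1303]
[ 0.705 -0.008  0.292]
[ 0.7   -0.158  0.245]
[ 0.689 -0.088  0.225]
jar 0.0
ram 0.0
mug 0.0
rest 0.0
yel 0.0
blue 0.0
triv 0.0
```

```bash
python3 -c "
from station import hand_in; print(hand_in())"
```

```text
the job is handed in; nothing more can be done
None
```

I pressed the latch straight down until the lid let go, about 8 mm in, and held still while it sprang open by itself. The highest upward force I read was 5.7 N, but I only read it at the end of each move. I then picked up the black bottle opener by its handle, laid it in the bin and handed the job in about 19 s in.

**Checks that agreed:**
- **Opener:** its handle top measured 135.6 mm at one end and 135.8 mm at the middle, against an expected 136 mm, so it lies flat on the 120 mm floor. It is clear of the walls.
- **Lid:** it stands open, leaning back, with its top edge at about 292 mm.
- **Other things:** the jar, ramekin, mug, spoon rest, trivet and the yellow and blue openers showed no change from the first picture. I looked at the brown opener only by eye.
- **Robot:** the gripper was about 0.13 m above where it let go, touching nothing.

**Checks that disagreed:**
- Depth readings over the opener's head and where it meets the handle came out a few mm high (130–146 mm). I took that as noise at the edges and did not check further.
- The arm drifted sideways by up to about 12 mm on some descents. I corrected this each time before touching anything.

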